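# Level the ore charge and hold the cell's cover over its bolt holes

### The job

Spread the heap of five ore lumps in the grey weathering cell into one even layer, standing apart from one another on the cell's floor with at least one lump in each quarter of the cell. Then pick up the cover plate and hold it level about 2 cm above the cell's flange, either way round, with its four corner holes in line with the threaded holes below, so that a colleague can start the thumbscrews: it must not touch the greased O-ring or flange, and you finish while still holding it there, without putting it down. Leave the other things on the bench where they are.

Things in the scene. Friction and masses are not known exactly. Their poses are not given: they have to be found in the camera images.
- cell: Grey PVC weathering cell: open trough fixed to the bench, 200 x 240 mm (its x, y), on the left or right. Origin: centre of its underside, at bench height; z up, y along the long side. Flange top, 25 mm wide all round, 55 mm above the bench; inside 150 x 190 mm, white floor 12 mm above the bench. Black O-ring round the opening. Its x and y axes divide it into its quarters. Turned up to 0.25 rad.
- cover: The cell's aluminium cover plate, 200 x 240 x 6 mm (its x, y, z), 0.6 to 0.9 kg, lying handle up on two rubber rests 15 mm high. Origin: centre of its underside; z up, y along the long side. In the middle of its top a black bridge handle (see handle). Two brass hose barbs stand on it at (50, 85) and (-50, -85) mm, tops 32 mm above the underside. It fits either way round.
- handle (a point): Middle of the cover's handle bar, 45 mm above the plate's underside, over its centre; axes as cover. The bar is 16 mm wide (x), 110 mm long (y) and 14 mm high, on two posts at y = +-49 mm; 86 mm are free between the posts, 32 mm between plate and bar.
- hole1 (a point): lower mouth of a through hole of 14 mm in a corner of the cover, at (-87, -107, 0) mm in the cover's frame.
- hole2 (a point): lower mouth of a through hole of 14 mm in a corner of the cover, at (87, -107, 0) mm in the cover's frame.
- hole3 (a point): lower mouth of a through hole of 14 mm in a corner of the cover, at (87, 107, 0) mm in the cover's frame.
- hole4 (a point): lower mouth of a through hole of 14 mm in a corner of the cover, at (-87, 107, 0) mm in the cover's frame.
- thread1 (a point): mouth of a threaded hole of 6 mm in a brass insert of 11 mm, in the top of the cell's flange, at (-87, -107, 55) mm in the cell's frame.
- thread2 (a point): mouth of a threaded hole of 6 mm in a brass insert of 11 mm, in the top of the cell's flange, at (87, -107, 55) mm in the cell's frame.
- thread3 (a point): mouth of a threaded hole of 6 mm in a brass insert of 11 mm, in the top of the cell's flange, at (87, 107, 55) mm in the cell's frame.
- thread4 (a point): mouth of a threaded hole of 6 mm in a brass insert of 11 mm, in the top of the cell's flange, at (-87, 107, 55) mm in the cell's frame.
- lump1: One of five lumps of reddish-brown ore, a rough many-sided chunk about 33 mm across and 28 mm high with flat top and bottom, 55 g. Origin: its middle (14 mm above the floor it stands on); z up as it stands at the start. Starts on the cell's floor, touching distance from its neighbours.
- lump2: One of five lumps of reddish-brown ore, a rough many-sided chunk about 33 mm across and 28 mm high with flat top and bottom, 55 g. Origin: its middle (14 mm above the floor it stands on); z up as it stands at the start. Starts on the cell's floor, touching distance from its neighbours.
- lump3: One of five lumps of reddish-brown ore, a rough many-sided chunk about 33 mm across and 28 mm high with flat top and bottom, 55 g. Origin: its middle (14 mm above the floor it stands on); z up as it stands at the start. Starts on the cell's floor, touching distance from its neighbours.
- lump4: One of five lumps of reddish-brown ore, a rough many-sided chunk about 33 mm across and 28 mm high with flat top and bottom, 55 g. Origin: its middle (14 mm above the floor it stands on); z up as it stands at the start. Starts on the cell's floor, touching distance from its neighbours.
- lump5: One of five lumps of reddish-brown ore, a rough many-sided chunk about 33 mm across and 28 mm high with flat top and bottom, 55 g. Origin: its middle (14 mm above the floor it stands on); z up as it stands at the start. Starts on top of three others.
- dish: Bystander: steel dish 64 mm across, 18 mm high, with four thumbscrews. Origin: centre of its underside.
- spoon: Bystander: spoon 170 mm long, blue handle, lying along its x. Origin: below its middle.
- washbottle: Bystander: white wash bottle with red spout, 66 mm across, 205 mm high. Origin: centre of its underside.
- jar_a: Bystander: amber jar 56 mm across, 75 mm high. Origin: centre of its underside.
- jar_b: Bystander: clear jar with blue cap, 56 mm across, 75 mm high. Origin: centre of its underside.
Not all that is in view belongs to the job. What is shaped like the lump5 but orange or red is not meant.

How it is judged:
On the way, in this order (a step that is already met when the one before it is completed fails the run):
1. the five lumps stand in one layer on the cell's floor, apart from one another, with at least one in each quarter (z of lump1 in the frame of cell between 0.015 and 0.036 m and x of lump1 in the frame of cell between -0.075 and 0.075 m and y of lump1 in the frame of cell between -0.095 and 0.095 m and z of lump2 in the frame of cell between 0.015 and 0.036 m and x of lump2 in the frame of cell between -0.075 and 0.075 m and y of lump2 in the frame of cell between -0.095 and 0.095 m and z of lump3 in the frame of cell between 0.015 and 0.036 m and x of lump3 in the frame of cell between -0.075 and 0.075 m and y of lump3 in the frame of cell between -0.095 and 0.095 m and z of lump4 in the frame of cell between 0.015 and 0.036 m and x of lump4 in the frame of cell between -0.075 and 0.075 m and y of lump4 in the frame of cell between -0.095 and 0.095 m and z of lump5 in the frame of cell between 0.015 and 0.036 m and x of lump5 in the frame of cell between -0.075 and 0.075 m and y of lump5 in the frame of cell between -0.095 and 0.095 m and distance between each of lump2, lump3, lump4, lump5 and lump1 above 0.038 m and distance between each of lump3, lump4, lump5 and lump2 above 0.038 m and distance between each of lump4, lump5 and lump3 above 0.038 m and distance between lump5 and lump4 above 0.038 m and ((x of lump1 in the frame of cell below 0 m and y of lump1 in the frame of cell below 0 m) or (x of lump2 in the frame of cell below 0 m and y of lump2 in the frame of cell below 0 m) or (x of lump3 in the frame of cell below 0 m and y of lump3 in the frame of cell below 0 m) or (x of lump4 in the frame of cell below 0 m and y of lump4 in the frame of cell below 0 m) or (x of lump5 in the frame of cell below 0 m and y of lump5 in the frame of cell below 0 m)) and ((x of lump1 in the frame of cell below 0 m and y of lump1 in the frame of cell above 0 m) or (x of lump2 in the frame of cell below 0 m and y of lump2 in the frame of cell above 0 m) or (x of lump3 in the frame of cell below 0 m and y of lump3 in the frame of cell above 0 m) or (x of lump4 in the frame of cell below 0 m and y of lump4 in the frame of cell above 0 m) or (x of lump5 in the frame of cell below 0 m and y of lump5 in the frame of cell above 0 m)) and ((x of lump1 in the frame of cell above 0 m and y of lump1 in the frame of cell below 0 m) or (x of lump2 in the frame of cell above 0 m and y of lump2 in the frame of cell below 0 m) or (x of lump3 in the frame of cell above 0 m and y of lump3 in the frame of cell below 0 m) or (x of lump4 in the frame of cell above 0 m and y of lump4 in the frame of cell below 0 m) or (x of lump5 in the frame of cell above 0 m and y of lump5 in the frame of cell below 0 m)) and ((x of lump1 in the frame of cell above 0 m and y of lump1 in the frame of cell above 0 m) or (x of lump2 in the frame of cell above 0 m and y of lump2 in the frame of cell above 0 m) or (x of lump3 in the frame of cell above 0 m and y of lump3 in the frame of cell above 0 m) or (x of lump4 in the frame of cell above 0 m and y of lump4 in the frame of cell above 0 m) or (x of lump5 in the frame of cell above 0 m and y of lump5 in the frame of cell above 0 m)) and linear speed of each of lump1, lump2, lump3, lump4, lump5 below 0.03 m/s), for 0.2 s.
2. the cover is held level just above the flange with its holes over the threaded holes (((horizontal distance between hole1 and thread1 below 0.004 m and horizontal distance between hole2 and thread2 below 0.004 m and horizontal distance between hole3 and thread3 below 0.004 m and horizontal distance between hole4 and thread4 below 0.004 m) or (horizontal distance between hole1 and thread3 below 0.004 m and horizontal distance between hole2 and thread4 below 0.004 m and horizontal distance between hole3 and thread1 below 0.004 m and horizontal distance between hole4 and thread2 below 0.004 m)) and z of cover in the frame of cell between 0.061 and 0.09 m and angle between cover's own z axis and vertical below 0.06 rad and contact force between the fingers and cover above 1 N and contact force between cover and cell below 0.1 N and contact force between cover and lump1 below 0.1 N and contact force between cover and lump2 below 0.1 N and contact force between cover and lump3 below 0.1 N and contact force between cover and lump4 below 0.1 N and contact force between cover and lump5 below 0.1 N), for 0.3 s.
At the end, for the whole second after the job is handed in: Fingers hold the cover still, level (0.06 rad), 6 to 35 mm above the flange, each hole within 4 mm in plan of a threaded hole, touching neither cell nor lumps. The five lumps lie in one layer on the floor (middles under 24 mm above it, over 38 mm apart), at least one in each quarter (all of step 1 and all of step 2 and linear speed of cover below 0.02 m/s and angular speed of cover below 0.15 rad/s); the arm keeps its last pose, push and grip.
It fails at once if the cover touches the cell (contact force between cover and cell above 0.5 N).
It fails at once if a bystander (dish, spoon, wash bottle or jar) is moved by more than 30 mm (distance of any of dish, spoon, washbottle, jar_a, jar_b from where it was at the start of the episode above 0.03 m).
It also fails if it takes over 72 s, if anything falls off the work surface, if the arm or the gripper's body presses on something with over 40 N, if the wrist force passes 120 N, or if a joint passes its speed limit or range.

### The arm

A 6-joint arm with a two-finger parallel gripper is mounted at the origin on the work surface. World frame = base frame: x ahead of the robot, y to its left, z up, the work surface at z = 0. Lengths are in m, angles in rad, forces in N, time in s.
With the tool pointing down it reaches from about 0.25 to 0.725 m from the base axis. Payload 4 kg.
Tool frame: the origin (TCP) lies midway between the tips of the shut fingers; the grasp point (between the pads) lies 19 mm behind it; z points along the fingers, y is the line along which they close (so a half turn about z gives the same grasp; the last joint's range is limited). The gripper opens to 85 mm and grips with 20 to 120 N. Pads are 22 mm wide; open, the fingers measure 114 mm over their backs; the gripper's body (76 mm by 85 mm) begins 54 mm behind the grasp point. The pads swing forward as they close: fully open they stand 13 mm farther back than shut.
Start: joints at [-1.295, 0.241, 0.005, 1.335, 0, 1.571], TCP at [0.136, -0.481, 0.231] pointing down, gripper open.
Joint ranges: [-2.72, 2.72], [-1.05, 1.87], [-1.09, 1.28], [-1.99, 2.15], [-1.42, 1.44], [-3.14, 3.14]. Speed limits (rad/s): [2.79, 2.79, 3.14, 3.14, 3.14, 3.14].

### API

Orientations are given as a unit quaternion [x, y, z, w].
In Python, from workcell import bot gives the robot as it stands.
- The arm moves only by the tool play_rows, never from a script. Its argument "moves" is a list of rows, each a list of 3 entries, a list of its own where there are three numbers: the opening, from -1 (shut) to 1 (fully open), then the shift along the tool's x, y, z in cm, then the turn, a rotation vector about the tool's x, y, z in rad. A call has 1 to 12 rows; each row shifts and turns the commanded pose from where the row before left it, along the tool's axes as they then stand; what a row does not reach is not made up. A row lasts 1/12 s, in which the tool goes at most 41.7 mm and 7.16 degrees, less where a joint would pass 70% of its speed; a pose out of reach is approached as far as the arm can. A call is refused whole if a number of a shift passes 4.17 or a number of a turn 0.125, either way. A call with a gripper value outside its range is refused whole. The fingers move at their own pace and stop on an object; the grip force is fixed at half the most. Time passes only in rows, so rows that do not move let the fingers close. It gives the time, the measured TCP pose, the force and the opening at its end, in the units of the state.
- bot.get_obs(): the state, without advancing time (a new reading comes with each control period).
- bot.camera(name): name is "scene" or "side" or "wrist"; returns (picture, depth): 400x640x3 uint8, red, green, blue; 400x640 float32, m along the optical axis (not along the pixel's ray), 0 where there is no reading.
- bot.camera_info(name): a dict with "K" (3x3 intrinsics, pixels), "k1" (the pictures are not rectified: a ray, as slopes to the right and down, at radius r is drawn at 1 + k1 r^2 times it, then the intrinsics apply), "world_from_camera" (4x4, takes a point from camera to world coordinates); the wrist camera has in their place "T_tool_cam" (4x4, takes a point from camera to tool coordinates, whose origin is the TCP and whose axes are the flange's). Camera axes: x right, y up, looking along -z (the intrinsics and any distortion apply to the point x, -y, -z); pixel columns grow to the right and rows downward; lengths in m; the calibration is good to about 2 mm. A picture is of the moment at which its call begins: read the wrist's pose just before it. camera_info takes no time and is no camera call.
- bot.job_done(): hands the job in, once; it reports no verdict.
The state is a dict: "clock": time; "joint_pos": joint angles; "joint_vel": joint speeds; "tau": joint torques, N m; "eef_pos": TCP position; "tool_rot": TCP orientation; "ft_force": force on the tool from outside, world axes, zero at the start; "ft_torque": the same for the moment, N m; "grip_width": finger opening in m.
Only numpy, scipy, OpenCV 4.12 (cv2) and the standard library are available. Lean on these libraries where they do the work, as an engineer would, in place of code of your own. Each camera call takes 0.05 s, during which the arm holds its last target. There are 200 camera calls.

## Working session

There is one attempt and no reset: what is moved stays moved. The work goes in short steps, Python scripts to look and compute and a tool call to move; the robot and the scene stay as the last step left them, time stands still between calls to the robot, and variables do not carry over. Pictures are saved under pics/ and viewed, on a budget of 10 in all, crops included, one or two more only if the job needs it, and the job is handed in when it is done.

Besides the shell and the picture viewer there is one more tool, called after ">>>" by a JSON object that holds its "op" and its "data". play_rows: Moves the arm, as the interface text tells. Its arguments: {"type":"object","properties":{"moves":{"type":"array"}},"required":["moves"]}

```bash
mkdir -p pics; cat > h.py <<'E'
import numpy as np, cv2, json
from workcell import bot
from scipy.spatial.transform import Rotation as R
def T_tool():
    o=bot.get_obs(); T=np.eye(4); T[:3,:3]=R.from_quat(o['tool_rot']).as_matrix(); T[:3,3]=o['eef_pos']; return T
def grab(name):
    inf=bot.camera_info(name)
    W=T_tool()@np.array(inf['T_tool_cam']) if name=='wrist' else np.array(inf['world_from_camera'])
    p,d=bot.camera(name); return p,d,np.array(inf['K']),inf['k1'],W
def slopes(uv,K,k1):
    uv=np.atleast_2d(np.asarray(uv,float)); s=np.c_[(uv[:,0]-K[0,2])/K[0,0],(uv[:,1]-K[1,2])/K[1,1]]; u=s.copy()
    for _ in range(15): u=s/(1+k1*(u**2).sum(1,keepdims=True))
    return u
def onplane(uv,z,K,k1,W):
    s=slopes(uv,K,k1); d=np.c_[s[:,0],-s[:,1],-np.ones(len(s))]@W[:3,:3].T
    return W[:3,3]+d*((z-W[2,3])/d[:,2])[:,None]
def bydepth(uv,dep,K,k1,W):
    s=slopes(uv,K,k1); dep=np.asarray(dep)[:,None]
    return (np.c_[s[:,0],-s[:,1],-np.ones(len(s))]*dep)@W[:3,:3].T+W[:3,3]
def cloud(d,K,k1,W):
    v,u=np.mgrid[:d.shape[0],:d.shape[1]]; P=bydepth(np.c_[u.ravel(),v.ravel()],d.ravel(),K,k1,W).reshape(d.shape+(3,)); P[d<=0]=np.nan; return P
def project(P,K,k1,W):
    c=(np.atleast_2d(P)-W[:3,3])@W[:3,:3]; s=np.c_[c[:,0]/-c[:,2],-c[:,1]/-c[:,2]]; s=s*(1+k1*(s**2).sum(1,keepdims=True))
    return np.c_[s[:,0]*K[0,0]+K[0,2],s[:,1]*K[1,1]+K[1,2]]
def save(n,p): cv2.imwrite('pics/'+n,p[:,:,::-1])
E
python3 - <<'E'
from h import *
for n in ['scene','side']:
    p,d,K,k1,W=grab(n); save(n+'0.png',p); np.savez('pics/'+n+'0.npz',p=p,d=d,K=K,k1=k1,W=W)
    print(n,K.tolist(),k1,W.round(3).tolist())
print(bot.camera_info('wrist')); o=bot.get_obs(); print(o)
E
```

```text
scene [[387.22565747329736, 0.0, 322.02882425520556], [0.0, 387.22565747329736, 198.64638226071062], [0.0, 0.0, 1.0]] -0.017496341467643162 [[0.636, -0.629, 0.448, 1.052], [0.772, 0.515, -0.372, -0.432], [0.003, 0.582, 0.813, 1.049], [0.0, 0.0, 0.0, 1.0]]
side [[366.4177947479509, 0.0, 319.38648745241284], [0.0, 366.4177947479509, 200.45284765240382], [0.0, 0.0, 1.0]] -0.03156681952720798 [[0.948, 0.248, -0.201, 0.341], [-0.319, 0.713, -0.624, -0.593], [-0.011, 0.656, 0.755, 0.816], [0.0, 0.0, 0.0, 1.0]]
{'K': array([[319.95544515,   0.        , 317.83565364],
       [  0.        , 319.95544515, 194.42548891],
       [  0.        ,   0.        ,   1.        ]]), 'k1': -0.04493207686138483, 'T_tool_cam': array([[ 8.89782968e-05,  9.48166922e-01,  3.17772686e-01,
         8.05830315e-02],
       [ 9.99999271e-01, -4.66939367e-04,  1.11324304e-03,
        -5.12660571e-04],
       [ 1.20392080e-03,  3.17772356e-01, -9.48166273e-01,
        -1.42756675e-01],
       [ 0.00000000e+00,  0.00000000e+00,  0.00000000e+00,
         1.00000000e+00]])}
{'clock': 0.1, 'joint_pos': array([-1.29497793e+00,  2.41343687e-01,  3.85389660e-03,  1.33518860e+00,
       -1.03718386e-05,  1.57083166e+00]), 'joint_vel': array([ 0.00126095, -0.0024033 ,  0.00415595, -0.00045545,  0.00032034,
        0.00112582]), 'tau': array([-3.72729892e-04, -3.73136795e+01,  2.53010076e+01,  1.08301305e-02,
       -1.70179067e-05,  1.45920797e-05]), 'eef_pos': array([ 0.13601071, -0.48055982,  0.23049702]), 'tool_rot': array([ 9.90507578e-01,  1.37454911e-01, -1.34519340e-04, -9.31383747e-04]), 'ft_force': array([ 0.14951877,  0.33584272, -0.13381564]), 'ft_torque': array([-0.00638615, -0.07566058, -0.0295425 ]), 'grip_width': 0.08515770212902277}
```

View pics/scene0.png

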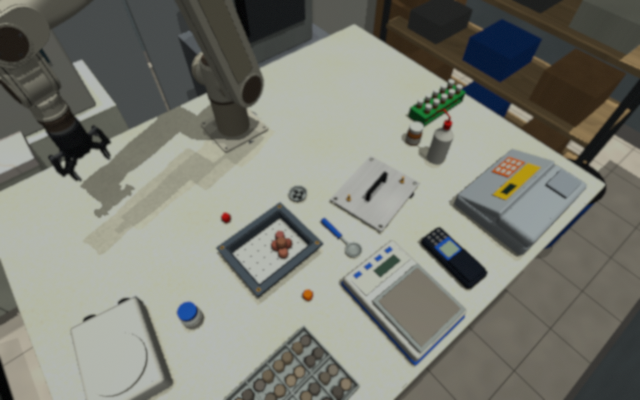

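View pics/side0.png

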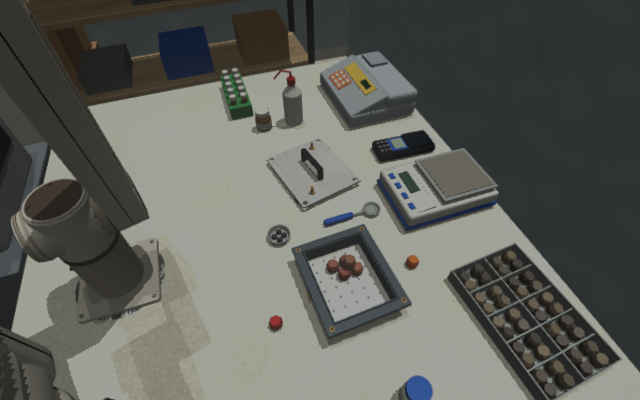

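Scene view: the cell is at about (270,250) with the lump heap at (281,243), and the cover at (375,192) with its handle at (377,187). In the side view the cell is at (350,280), the heap at (345,266) and the cover at (312,172). Possible mix-ups for the lumps are the red ball (226,217), the orange ball (307,295) and the brown lumps in the sample tray (290,375). By description I choose the heap of reddish-brown lumps inside the grey cell. Next I measure.

```bash
python3 - <<'E'
from h import *
def rect(P,m,lab):
    pts=P[m]; r=cv2.minAreaRect((pts[:,:2]*1000).astype(np.float32)); print(lab,m.sum(),'c',np.round(r[0],1),'size',np.round(r[1],1),'ang',round(r[2],1),'z',np.median(pts[:,2]).round(4))
def big(m):
    n,l,s,c=cv2.connectedComponentsWithStats(m.astype(np.uint8)); 
    return l==1+np.argmax(s[1:,4])
ims={}
for n in ['scene','side']:
    f=np.load(f'pics/{n}0.npz'); p,d,K,k1,W=[f[k] for k in ['p','d','K','k1','W']]; k1=float(k1)
    P=cloud(d,K,k1,W)
    seed={'scene':((270,250),(375,192)),'side':((350,280),(312,172))}[n]
    v,u=np.mgrid[:400,:640]
    m=(np.hypot(u-seed[0][0],v-seed[0][1])<90)&(P[...,2]>.045)&(P[...,2]<.065); rect(P,big(m),n+' cell')
    m=(np.hypot(u-seed[1][0],v-seed[1][1])<65)&(P[...,2]>.013)&(P[...,2]<.030); rect(P,big(m),n+' cover')
    hsv=cv2.cvtColor(p,cv2.COLOR_RGB2HSV)
    m=(hsv[...,1]>80)&((hsv[...,0]<14)|(hsv[...,0]>172))&(np.hypot(u-seed[0][0],v-seed[0][1])<45); m=big(m); q=P[m]; print('lumps',m.sum(),np.nanmean(q,0).round(3),'top',np.nanpercentile(q[:,2],[50,90,98]).round(3))
    # handle bar: dark high pts on cover
    m=(np.hypot(u-seed[1][0],v-seed[1][1])<35)&(P[...,2]>.045)&(p.max(2)<90); rect(P,big(m),n+' handle')
E
```

```text
scene cell 2365 c [ 535.5 -199.5] size [203.3 241.6] ang 3.3 z 0.0549
scene cover 3260 c [573.5 197.7] size [203.7 243.1] ang 12.9 z 0.0215
lumps 305 [ 0.551 -0.171  0.045] top [0.04  0.067 0.069]
scene handle 153 c [574.6 195.4] size [ 15.7 108.3] ang 12.9 z 0.066
side cell 3563 c [ 535.5 -201.1] size [201.6 242.5] ang 3.1 z 0.0547
side cover 3317 c [572.9 195.3] size [202.5 245.6] ang 12.9 z 0.0213
lumps 237 [ 0.554 -0.176  0.051] top [0.043 0.068 0.07 ]
side handle 190 c [571.4 192.8] size [ 16.5 109.6] ang 12.8 z 0.0657
```

Both cameras agree to about 2 mm: cell at (0.5355, -0.200), yaw +0.055; cover at (0.573, 0.196), yaw +0.225; flange top at 0.055. Next I plan a move to look straight down on the cell.

```bash
cat >> h.py <<'E'
def plan(pos,yang,n,grip):
    """rows from the current pose to TCP pos, tool down, tool y at world angle yang"""
    T=T_tool(); c,s=np.cos(yang),np.sin(yang)
    Rt=np.c_[[-s,c,0],[c,s,0],[0,0,-1]]
    if (Rt[:,1]@T[:3,1])<-0.5: print('note: y far from current')
    rv=R.from_matrix(T[:3,:3].T@Rt).as_rotvec()/n
    dp=(np.array(pos)-T[:3,3])/n; A=T[:3,:3]; st=R.from_rotvec(rv).as_matrix(); rows=[]
    for i in range(n):
        rows.append([grip,(A.T@dp*100).round(2).tolist(),rv.round(4).tolist()]); A=A@st
    print(json.dumps(rows).replace(' ',''))
E
python3 -c "
from h import *
plan([.545,-.19,.23],.055,12,-0.0)"
```

```text
[[-0.0,[3.94,-1.4,0.01],[-0.0001,-0.0001,-0.1125]],[-0.0,[4.07,-0.95,0.01],[-0.0001,-0.0001,-0.1125]],[-0.0,[4.15,-0.49,0.01],[-0.0001,-0.0001,-0.1125]],[-0.0,[4.18,-0.02,0.01],[-0.0001,-0.0001,-0.1125]],[-0.0,[4.16,0.45,0.0],[-0.0001,-0.0001,-0.1125]],[-0.0,[4.08,0.91,0.0],[-0.0001,-0.0001,-0.1125]],[-0.0,[3.95,1.37,0.0],[-0.0001,-0.0001,-0.1125]],[-0.0,[3.77,1.8,0.0],[-0.0001,-0.0001,-0.1125]],[-0.0,[3.55,2.21,0.0],[-0.0001,-0.0001,-0.1125]],[-0.0,[3.28,2.6,0.0],[-0.0001,-0.0001,-0.1125]],[-0.0,[2.96,2.95,0.0],[-0.0001,-0.0001,-0.1125]],[-0.0,[2.61,3.26,0.0],[-0.0001,-0.0001,-0.1125]]]
```

>>> {"op": "play_rows", "data": {"moves": [[0,[3.6,-1.3,0],[0,0,-0.1125]],[0,[3.7,-0.9,0],[0,0,-0.1125]],[0,[3.8,-0.5,0],[0,0,-0.1125]],[0,[3.8,0,0],[0,0,-0.1125]],[0,[3.8,0.4,0],[0,0,-0.1125]],[0,[3.7,0.8,0],[0,0,-0.1125]],[0,[3.6,1.3,0],[0,0,-0.1125]],[0,[3.5,1.7,0],[0,0,-0.1125]],[0,[3.3,2.1,0],[0,0,-0.1125]],[0,[3.1,2.4,0],[0,0,-0.1125]],[0,[2.8,2.8,0],[0,0,-0.1125]],[0,[2.4,3.0,0],[0,0,-0.1125]]]}}

```text
clock: 1.1
eef_pos: [0.5139, -0.2112, 0.2308]
tool_rot: [0.685, 0.728, -0.0, -0.0]
ft_force: [-0.5, 0.0, 0.3]
grip_width: 0.0427
```

>>> {"op": "play_rows", "data": {"moves": [[0,[1,2.0,0],[0,0,0]],[0,[0,0,0],[0,0,0]],[0,[0,0,0],[0,0,0]]]}}

```text
clock: 1.35
eef_pos: [0.5325, -0.2008, 0.2302]
tool_rot: [0.687, 0.727, -0.001, -0.001]
ft_force: [-0.3, -0.5, -0.2]
grip_width: 0.0429
```

```bash
python3 - <<'E'
from h import *
o=bot.get_obs(); print(o['clock'],o['eef_pos'].round(4),o['joint_pos'].round(2),o['grip_width'])
p,d,K,k1,W=grab('wrist'); np.savez('pics/w1.npz',p=p,d=d,K=K,k1=k1,W=W)
# top-down orthophoto in the cell frame is only for viewing
c=np.array([.5355,-.2003,0]); 
print(project(c+[0,0,.055],K,k1,W))
save('w1.png',p)
E
```

```text
1.35 [ 0.5325 -0.2008  0.2302] [-0.36  0.38  0.2   1.39 -0.    1.15] 0.04288150050020511
[[322.49547988 171.92248227]]
```

View pics/w1.png

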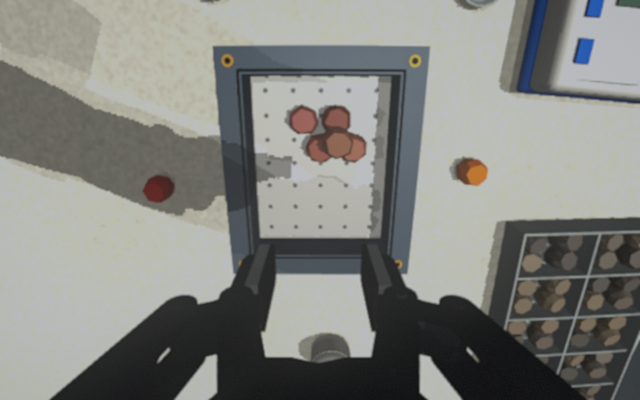

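The wrist view (up = world +y, right = world +x) shows the cell, with inserts at (227,61), (415,61), (243,265) and (398,264). The lower lumps are at about (303,120), (337,118), (320,149) and (354,149), and the lighter top lump is at (339,144). The red (158,188) and orange (472,172) balls and the tray lie outside, so the choice is confirmed.

```bash
python3 - <<'E'
from h import *
f=np.load('pics/w1.npz'); p,d,K,W=[f[k] for k in ['p','d','K','W']]; k1=float(f['k1'])
P=cloud(d,K,k1,W); hsv=cv2.cvtColor(p,cv2.COLOR_RGB2HSV)
# brass inserts
v,u=np.mgrid[:400,:640]; ins=[]
for s in [(227,61),(415,61)]:
    m=(np.hypot(u-s[0],v-s[1])<12)&(hsv[...,1]>120)&(hsv[...,0]>12)&(hsv[...,0]<32)
    uv=[u[m].mean(),v[m].mean()]; ins.append(onplane(uv,.055,K,k1,W)[0]); print('insert',m.sum(),np.round(uv,1),ins[-1].round(4),'depth z',np.nanmedian(P[m][:,2]).round(4))
m=(P[...,2]>.045)&(P[...,2]<.062)&(np.hypot(u-322,v-172)<150)&(v<240)
r=cv2.minAreaRect((P[m][:,:2]*1000).astype(np.float32)); print(r, (ins[1]-ins[0])[:2], np.linalg.norm(ins[1]-ins[0]))
c=np.array([.5355,-.2003]); a=.055; Rc=np.array([[np.cos(a),-np.sin(a)],[np.sin(a),np.cos(a)]])
for n,uv in dict(A=(303,120),B=(337,118),C=(320,149),D=(354,149),E=(339,144)).items():
    dd=np.nanmedian(P[uv[1]-2:uv[1]+3,uv[0]-2:uv[0]+3].reshape(-1,3),0); print(n,dd.round(4),'cell',((dd[:2]-c)@Rc).round(4))
# flat tops via depth band
for lo,hi in [(.034,.046),(.060,.075)]:
    m=((P[...,2]>lo)&(P[...,2]<hi)&(hsv[...,1]>70)&((hsv[...,0]<14)|(hsv[...,0]>172))&(np.hypot(u-330,v-135)<50)).astype(np.uint8)
    n,l,s,cc=cv2.connectedComponentsWithStats(m)
    for i in range(1,n):
        if s[i,4]>40: q=P[l==i]; print(lo,s[i,4],cc[i].round(1),np.r_[((q[:,:2].mean(0)-c)@Rc),np.median(q[:,2])].round(4), (np.percentile((q[:,:2]-c)@Rc,[1,99],axis=0)).round(3).tolist())
E
```

```text
insert 95 [227.1  60.4] [ 0.4403 -0.0987  0.055 ] depth z 0.0556
insert 68 [414.5  60.3] [ 0.6142 -0.0886  0.055 ] depth z 0.0555
((532.1476440429688, -180.61611938476562), (201.23902893066406, 200.16098022460938), 3.1116783618927) [0.17387457 0.01007488] 0.1741662162466329
A [ 0.5127 -0.1508  0.0404] cell [-0.0201  0.0507]
B [ 0.5471 -0.1467  0.0399] cell [0.0145 0.0529]
C [ 0.5318 -0.1796  0.0403] cell [-0.0026  0.0209]
D [ 0.5673 -0.1774  0.04  ] cell [0.033  0.0211]
E [ 0.5492 -0.1686  0.0677] cell [0.0155 0.0309]
0.034 546 [303.1 120. ] [-0.02    0.0506  0.0398] [[-0.033, 0.038], [-0.008, 0.063]]
0.034 462 [336.  117.8] [0.0136 0.0529 0.0398] [[0.001, 0.043], [0.026, 0.063]]
0.034 316 [355.8 149.4] [0.035  0.0205 0.0398] [[0.023, 0.009], [0.044, 0.034]]
0.034 359 [316.6 149.6] [-0.0062  0.0202  0.0399] [[-0.016, 0.008], [0.006, 0.033]]
0.06 681 [337.3 143. ] [0.0138 0.0316 0.0677] [[0.0, 0.019], [0.027, 0.044]]
```

```bash
cat >> h.py <<'E'
CC=np.array([.5335,-.2005]); CA=.057
RC=np.array([[np.cos(CA),-np.sin(CA)],[np.sin(CA),np.cos(CA)]])
def cell(x,y): return RC@np.array([x,y])/1000+CC
def tocell(p): return (np.asarray(p)[...,:2]-CC)@RC*1000
def seq(wps,pos0=None,yaw0=None,merge=True):
    """wps: (world xy or None,z or None,yaw or None,n,grip); tool held pointing down. Prints rows, 12 per call"""
    T=T_tool(); pos=T[:3,3].copy(); yaw=np.arctan2(T[1,1],T[0,1]); out=[]
    T=T  # small tilt is ignored
    for xy,z,yw,n,g in wps:
        tp=pos.copy(); 
        if xy is not None: tp[:2]=xy
        if z is not None: tp[2]=z
        ty=yaw if yw is None else yw
        for i in range(n):
            dp=(tp-pos)/(n-i); dy=(ty-yaw)/(n-i); c,s=np.cos(yaw),np.sin(yaw)
            A=np.c_[[s*-1,c,0],[c,s,0],[0,0,-1]]
            sh=(A.T@dp*100).round(1); tz=-round(dy,3)
            out.append([g,sh.tolist(),[0,0,tz]]); pos=pos+A@sh/100; yaw=yaw-tz
    for i in range(0,len(out),12): print(json.dumps(out[i:i+12]).replace('-0.0,','0,').replace('-0.0]','0]').replace('.0,',',').replace('.0]',']').replace(' ',''))
E
python3 - <<'E'
from h import *
E=np.array([.5475,-.1680]); y=CA+1.05; t=cell(-40,-50)
seq([(E,.10,y,9,.1),(None,.043,None,2,.1),(None,None,None,1,.1),
 (None,None,None,5,-.6),(None,.09,None,2,-.6),(t,None,None,4,-.6),(None,.025,None,3,-.6),(None,.016,None,1,-.6),(None,None,None,1,-.6),(None,None,None,4,.1),(None,.10,None,4,.1)])
E
```

```text
[[0.1,[0.4,0.2,1.4],[0,0,-0.117]],[0.1,[0.3,0.2,1.5],[0,0,-0.117]],[0.1,[0.3,0.3,1.4],[0,0,-0.117]],[0.1,[0.3,0.3,1.5],[0,0,-0.117]],[0.1,[0.2,0.3,1.4],[0,0,-0.117]],[0.1,[0.2,0.4,1.5],[0,0,-0.117]],[0.1,[0.1,0.4,1.4],[0,0,-0.116]],[0.1,[0.1,0.4,1.5],[0,0,-0.117]],[0.1,[0.1,0.4,1.4],[0,0,-0.116]],[0.1,[0,0,2.9],[0,0,0]],[0.1,[0,0,2.8],[0,0,0]],[0.1,[0,0,0],[0,0,0]]]
[[-0.6,[0,0,0],[0,0,0]],[-0.6,[0,0,0],[0,0,0]],[-0.6,[0,0,0],[0,0,0]],[-0.6,[0,0,0],[0,0,0]],[-0.6,[0,0,0],[0,0,0]],[-0.6,[0,0,-2.3],[0,0,0]],[-0.6,[0,0,-2.4],[0,0,0]],[-0.6,[0.2,-2.5,0],[0,0,0]],[-0.6,[0.2,-2.4,0],[0,0,0]],[-0.6,[0.2,-2.5,0],[0,0,0]],[-0.6,[0.2,-2.4,0],[0,0,0]],[-0.6,[0,0,2.2],[0,0,0]]]
[[-0.6,[0,0,2.2],[0,0,0]],[-0.6,[0,0,2.1],[0,0,0]],[-0.6,[0,0,0.9],[0,0,0]],[-0.6,[0,0,0],[0,0,0]],[0.1,[0,0,0],[0,0,0]],[0.1,[0,0,0],[0,0,0]],[0.1,[0,0,0],[0,0,0]],[0.1,[0,0,0],[0,0,0]],[0.1,[0,0,-2.1],[0,0,0]],[0.1,[0,0,-2.1],[0,0,0]],[0.1,[0,0,-2.1],[0,0,0]],[0.1,[0,0,-2.1],[0,0,0]]]
```

>>> {"op": "play_rows", "data": {"moves": [[0.1,[0.4,0.2,1.4],[0,0,-0.117]],[0.1,[0.3,0.2,1.5],[0,0,-0.117]],[0.1,[0.3,0.3,1.4],[0,0,-0.117]],[0.1,[0.3,0.3,1.5],[0,0,-0.117]],[0.1,[0.2,0.3,1.4],[0,0,-0.117]],[0.1,[0.2,0.4,1.5],[0,0,-0.117]],[0.1,[0.1,0.4,1.4],[0,0,-0.116]],[0.1,[0.1,0.4,1.5],[0,0,-0.117]],[0.1,[0.1,0.4,1.4],[0,0,-0.116]],[0.1,[0,0,2.9],[0,0,0]],[0.1,[0,0,2.8],[0,0,0]],[0.1,[0,0,0],[0,0,0]]]}}

```text
clock: 2.4
eef_pos: [0.5422, -0.1684, 0.0391]
tool_rot: [0.231, 0.973, 0.0, -0.006]
ft_force: [-1.6, 0.4, -0.9]
grip_width: 0.047
```

>>> {"op": "play_rows", "data": {"moves": [[-0.6,[0,0,0],[0,0,0]],[-0.6,[0,0,0],[0,0,0]],[-0.6,[0,0,0],[0,0,0]],[-0.6,[0,0,0],[0,0,0]],[-0.6,[0,0,0],[0,0,0]],[-0.6,[0,0,-2.3],[0,0,0]],[-0.6,[0,0,-2.4],[0,0,0]]]}}

```text
clock: 2.98
eef_pos: [0.5465, -0.168, 0.0908]
tool_rot: [0.23, 0.973, 0.0, -0.002]
ft_force: [1.3, 0.1, 0.2]
grip_width: 0.0285
```

>>> {"op": "play_rows", "data": {"moves": [[-0.6,[0.2,-2.5,0],[0,0,0]],[-0.6,[0.2,-2.4,0],[0,0,0]],[-0.6,[0.2,-2.5,0],[0,0,0]],[-0.6,[0.2,-2.4,0],[0,0,0]],[-0.6,[0,0,0],[0,0,0]],[-0.6,[0,0,2.2],[0,0,0]],[-0.6,[0,0,2.2],[0,0,0]],[-0.6,[0,0,2.0],[0,0,0]],[-0.6,[0,0,0.8],[0,0,0]],[-0.6,[0,0,0],[0,0,0]],[-0.6,[0,0,0],[0,0,0]]]}}

```text
clock: 3.9
eef_pos: [0.4974, -0.2524, 0.0199]
tool_rot: [0.23, 0.973, -0.0, 0.0]
ft_force: [-0.3, -0.4, 0.1]
grip_width: 0.0282
```

>>> {"op": "play_rows", "data": {"moves": [[0.1,[0,0,0],[0,0,0]],[0.1,[0,0,0],[0,0,0]],[0.1,[0,0,0],[0,0,0]],[0.1,[0,0,-2.1],[0,0,0]],[0.1,[0,0,-2.1],[0,0,0]],[0.1,[0,0,-2.1],[0,0,0]],[0.1,[0,0,-2.1],[0,0,0]],[0.1,[0,0,0],[0,0,0]],[0.1,[0,0,0],[0,0,0]]]}}

```text
clock: 4.65
eef_pos: [0.4982, -0.2532, 0.1054]
tool_rot: [0.23, 0.973, -0.001, 0.002]
ft_force: [-0.5, -0.2, 0.2]
grip_width: 0.0471
```

```bash
python3 - <<'E'
from h import *
y=CA+1.05; D=cell(36,20.5); t=cell(40,-50); print(T_tool()[:3,3].round(4))
seq([(D,None,None,5,.1),(None,None,None,1,.1),(None,.025,None,3,.1),(None,.015,None,1,.1),(None,None,None,2,.1),
 (None,None,None,4,-.6),(None,.07,None,2,-.6),(t,None,None,4,-.6),(None,None,None,1,-.6),(None,.016,None,3,-.6),(None,None,None,2,-.6),(None,None,None,3,.1),(None,.10,None,4,.1),(None,None,None,2,.1)])
E
```

```text
[ 0.4982 -0.2532  0.1054]
[[0.1,[-0.6,2,0],[0,0,0]],[0.1,[-0.6,2,0],[0,0,0]],[0.1,[-0.6,2,0],[0,0,0]],[0.1,[-0.5,1.9,0],[0,0,0]],[0.1,[-0.6,2,0],[0,0,0]],[0.1,[0,0,0],[0,0,0]],[0.1,[0,0,2.7],[0,0,0]],[0.1,[0,0,2.7],[0,0,0]],[0.1,[0,0,2.6],[0,0,0]],[0.1,[0,0,1],[0,0,0]],[0.1,[0,0,0],[0,0,0]],[0.1,[0,0,0],[0,0,0]]]
[[-0.6,[0,0,0],[0,0,0]],[-0.6,[0,0,0],[0,0,0]],[-0.6,[0,0,0],[0,0,0]],[-0.6,[0,0,0],[0,0,0]],[-0.6,[0,0,-2.7],[0,0,0]],[-0.6,[0,0,-2.8],[0,0,0]],[-0.6,[-1,-1.5,0],[0,0,0]],[-0.6,[-1,-1.5,0],[0,0,0]],[-0.6,[-0.9,-1.5,0],[0,0,0]],[-0.6,[-1,-1.4,0],[0,0,0]],[-0.6,[0,0,0],[0,0,0]],[-0.6,[0,0,1.8],[0,0,0]]]
[[-0.6,[0,0,1.8],[0,0,0]],[-0.6,[0,0,1.8],[0,0,0]],[-0.6,[0,0,0],[0,0,0]],[-0.6,[0,0,0],[0,0,0]],[0.1,[0,0,0],[0,0,0]],[0.1,[0,0,0],[0,0,0]],[0.1,[0,0,0],[0,0,0]],[0.1,[0,0,-2.1],[0,0,0]],[0.1,[0,0,-2.1],[0,0,0]],[0.1,[0,0,-2.1],[0,0,0]],[0.1,[0,0,-2.1],[0,0,0]],[0.1,[0,0,0],[0,0,0]]]
[[0.1,[0,0,0],[0,0,0]]]
```

```bash
cat >> h.py <<'E'
def lumps():
    p,d,K,k1,W=grab('wrist'); P=cloud(d,K,k1,W); hsv=cv2.cvtColor(p,cv2.COLOR_RGB2HSV)
    C=tocell(P); m=((P[...,2]>.033)&(P[...,2]<.075)&(hsv[...,1]>70)&((hsv[...,0]<14)|(hsv[...,0]>172))&(np.abs(C[...,0])<75)&(np.abs(C[...,1])<95)).astype(np.uint8)
    n,l,s,cc=cv2.connectedComponentsWithStats(m)
    for i in range(1,n):
        if s[i,4]>60:
            q=P[l==i]; top=np.percentile(q[:,2],90); q=q[q[:,2]>top-.004]; e=tocell(q); lo,hi=np.percentile(e,[1,99],axis=0)
            print(s[i,4],cc[i].round(),'mid',((lo+hi)/2).round(1),'mean',e.mean(0).round(1),'ext',(hi-lo).round(),'z',q[:,2].mean().round(4))
    return p,P,K,k1,W
E
python3 - <<'E'
from h import *
p,*_=lumps(); save('w2.png',p)
E
```

```text
1265 [459. 165.] mid [-19.  49.] mean [-19.5  48.8] ext [24. 23.] z 0.0398
1145 [430. 205.] mid [-1.4 19.3] mean [-2.2 19.4] ext [24. 24.] z 0.0397
1118 [476. 205.] mid [14.8 49.2] mean [14.3 49.1] ext [22. 23.] z 0.0398
1062 [319. 210.] mid [-37.6 -50.4] mean [-38.  -50.1] ext [23. 23.] z 0.0398
1053 [448. 242.] mid [32.6 20. ] mean [31.8 20.1] ext [23. 24.] z 0.0396
```

View pics/w2.png

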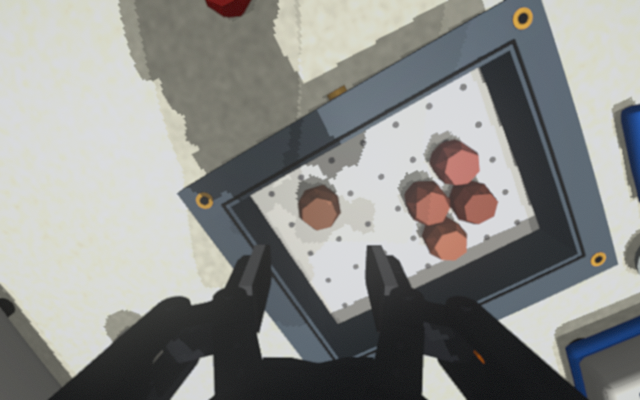

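E now stands alone at (319,209), and the other four are still as expected at (455,160), (428,203), (474,203) and (446,240). Next I move D to (40,-50) in the cell frame, with the grasp centre at (34,20).

>>> {"op": "play_rows", "data": {"moves": [[0.1,[-0.6,2,0],[0,0,0]],[0.1,[-0.5,2,0],[0,0,0]],[0.1,[-0.5,2,0],[0,0,0]],[0.1,[-0.5,1.9,0],[0,0,0]],[0.1,[-0.6,1.9,0],[0,0,0]],[0.1,[0,0,0],[0,0,0]],[0.1,[0,0,2.7],[0,0,0]],[0.1,[0,0,2.7],[0,0,0]],[0.1,[0,0,2.6],[0,0,0]],[0.1,[0,0,1],[0,0,0]],[0.1,[0,0,0],[0,0,0]],[0.1,[0,0,0],[0,0,0]]]}}

```text
clock: 5.7
eef_pos: [0.5637, -0.1771, 0.0125]
tool_rot: [0.231, 0.973, 0.0, -0.001]
ft_force: [0.2, -0.2, -0.4]
grip_width: 0.0469
```

>>> {"op": "play_rows", "data": {"moves": [[-0.6,[0,0,0],[0,0,0]],[-0.6,[0,0,0],[0,0,0]],[-0.6,[0,0,0],[0,0,0]],[-0.6,[0,0,0],[0,0,0]],[-0.6,[0,0,-2.7],[0,0,0]],[-0.6,[0,0,-2.8],[0,0,0]],[-0.6,[-1,-1.5,0],[0,0,0]],[-0.6,[-1.1,-1.5,0],[0,0,0]],[-0.6,[-1,-1.4,0],[0,0,0]],[-0.6,[-1,-1.4,0],[0,0,0]],[-0.6,[0,0,0],[0,0,0]]]}}

```text
clock: 6.62
eef_pos: [0.576, -0.2504, 0.0684]
tool_rot: [0.232, 0.973, -0.001, 0.001]
ft_force: [-0.3, -0.2, -0.6]
grip_width: 0.0283
```

>>> {"op": "play_rows", "data": {"moves": [[-0.6,[0,0,1.8],[0,0,0]],[-0.6,[0,0,1.8],[0,0,0]],[-0.6,[0,0,1.6],[0,0,0]],[-0.6,[0,0,0],[0,0,0]],[-0.6,[0,0,0],[0,0,0]],[0.1,[0,0,0],[0,0,0]],[0.1,[0,0,0],[0,0,0]],[0.1,[0,0,0],[0,0,0]],[0.1,[0,0,-2.5],[0,0,0]],[0.1,[0,0,-2.5],[0,0,0]],[0.1,[0,0,-2.5],[0,0,0]],[0.1,[0,0,-2.5],[0,0,0]]]}}

```text
clock: 7.62
eef_pos: [0.5756, -0.2472, 0.1181]
tool_rot: [0.23, 0.973, -0.0, 0.0]
ft_force: [0.1, 0.6, -0.5]
grip_width: 0.0465
```

>>> {"op": "play_rows", "data": {"moves": [[0.1,[0,0,0],[0,0,0]],[0.1,[0,0,0],[0,0,0]]]}}

```text
clock: 7.78
eef_pos: [0.5772, -0.2479, 0.1192]
tool_rot: [0.23, 0.973, -0.0, 0.003]
ft_force: [-0.3, 0.0, -0.2]
grip_width: 0.0471
```

```bash
python3 - <<'E'
from h import *
C=cell(-2,20); t=cell(0,-5); print(T_tool()[:3,3].round(4)); lumps()
seq([(C,None,CA,9,.1),(None,None,None,1,.1),(None,.025,None,3,.1),(None,.015,None,1,.1),(None,None,None,2,.1),
 (None,None,None,4,-.6),(None,.03,None,1,-.6),(t,None,None,2,-.6),(None,None,None,1,-.6),(None,.016,None,1,-.6),(None,None,None,2,-.6),(None,None,None,3,.1),(None,.12,None,4,.1),(None,None,None,2,.1)])
E
```

```text
[ 0.5772 -0.2479  0.1192]
1470 [403.  59.] mid [-18.8  49.4] mean [-18.9  49.2] ext [24. 22.] z 0.0399
1304 [424. 103.] mid [14.  49.5] mean [13.8 49.3] ext [23. 23.] z 0.0399
1326 [375. 102.] mid [-2.7 20.3] mean [-2.9 20.5] ext [24. 24.] z 0.0398
1278 [261. 111.] mid [-36.4 -50.2] mean [-36.6 -50. ] ext [24. 24.] z 0.0398
1045 [318. 201.] mid [ 40.1 -49.2] mean [ 39.8 -49.1] ext [24. 24.] z 0.0397
[[0.1,[0.8,0.4,0],[0,0,0.117]],[0.1,[0.8,0.3,0],[0,0,0.117]],[0.1,[0.9,0.3,0],[0,0,0.116]],[0.1,[0.9,0.1,0],[0,0,0.117]],[0.1,[0.9,0,0],[0,0,0.116]],[0.1,[0.9,0,0],[0,0,0.117]],[0.1,[0.9,-0.2,0],[0,0,0.116]],[0.1,[0.8,-0.2,0],[0,0,0.117]],[0.1,[0.9,-0.4,0],[0,0,0.116]],[0.1,[0,0,0],[0,0,0]],[0.1,[0,0,3.1],[0,0,0]],[0.1,[0,0,3.1],[0,0,0]]]
[[0.1,[0,0,3],[0,0,0]],[0.1,[0,0,1],[0,0,0]],[0.1,[0,0,0],[0,0,0]],[0.1,[0,0,0],[0,0,0]],[-0.6,[0,0,0],[0,0,0]],[-0.6,[0,0,0],[0,0,0]],[-0.6,[0,0,0],[0,0,0]],[-0.6,[0,0,0],[0,0,0]],[-0.6,[0,0,-1.5],[0,0,0]],[-0.6,[-1.3,0.1,0],[0,0,0]],[-0.6,[-1.2,0.1,0],[0,0,0]],[-0.6,[0,0,0],[0,0,0]]]
[[-0.6,[0,0,1.4],[0,0,0]],[-0.6,[0,0,0],[0,0,0]],[-0.6,[0,0,0],[0,0,0]],[0.1,[0,0,0],[0,0,0]],[0.1,[0,0,0],[0,0,0]],[0.1,[0,0,0],[0,0,0]],[0.1,[0,0,-2.6],[0,0,0]],[0.1,[0,0,-2.6],[0,0,0]],[0.1,[0,0,-2.6],[0,0,0]],[0.1,[0,0,-2.6],[0,0,0]],[0.1,[0,0,0],[0,0,0]],[0.1,[0,0,0],[0,0,0]]]
```

>>> {"op": "play_rows", "data": {"moves": [[0.1,[0.8,0.4,0],[0,0,0.117]],[0.1,[0.8,0.3,0],[0,0,0.117]],[0.1,[0.9,0.3,0],[0,0,0.116]],[0.1,[0.9,0.1,0],[0,0,0.117]],[0.1,[0.9,0,0],[0,0,0.116]],[0.1,[0.9,0,0],[0,0,0.117]],[0.1,[0.9,-0.2,0],[0,0,0.116]],[0.1,[0.8,-0.2,0],[0,0,0.117]],[0.1,[0.7,-0.4,0],[0,0,0.116]],[0.1,[0,0,0],[0,0,0]],[0.1,[0,0,3.1],[0,0,0]],[0.1,[0,0,3.1],[0,0,0]]]}}

```text
clock: 8.83
eef_pos: [0.532, -0.1828, 0.0549]
tool_rot: [0.685, 0.728, 0.001, 0.002]
ft_force: [-0.0, 0.7, -1.0]
grip_width: 0.047
```

>>> {"op": "play_rows", "data": {"moves": [[0.1,[0,0,3],[0,0,0]],[0.1,[0,0,1],[0,0,0]],[0.1,[0,0,0],[0,0,0]],[0.1,[0,0,0],[0,0,0]],[-0.6,[0,0,0],[0,0,0]],[-0.6,[0,0,0],[0,0,0]],[-0.6,[0,0,0],[0,0,0]],[-0.6,[0,0,0],[0,0,0]],[-0.6,[0,0,-1.5],[0,0,0]],[-0.6,[-1.3,0.1,0],[0,0,0]],[-0.6,[-1.2,0.1,0],[0,0,0]],[-0.6,[0,0,0],[0,0,0]]]}}

```text
clock: 9.83
eef_pos: [0.5343, -0.2096, 0.0294]
tool_rot: [0.688, 0.726, -0.0, 0.001]
ft_force: [0.4, -1.1, -0.1]
grip_width: 0.0281
```

>>> {"op": "play_rows", "data": {"moves": [[-0.6,[0,0,1.3],[0,0,0]],[-0.6,[0,0,0],[0,0,0]],[-0.6,[0,0,0],[0,0,0]],[0.1,[0,0,0],[0,0,0]],[0.1,[0,0,0],[0,0,0]],[0.1,[0,0,0],[0,0,0]],[0.1,[0,0,-2.6],[0,0,0]],[0.1,[0,0,-2.6],[0,0,0]],[0.1,[0,0,-2.6],[0,0,0]],[0.1,[0,0,-2.6],[0,0,0]],[0.1,[0,0,0],[0,0,0]],[0.1,[0,0,0],[0,0,0]]]}}

```text
clock: 10.83
eef_pos: [0.535, -0.2073, 0.1225]
tool_rot: [0.687, 0.727, 0.001, 0.002]
ft_force: [-0.6, -0.1, -0.0]
grip_width: 0.0471
```

```bash
python3 - <<'E'
from h import *
print(T_tool()[:3,3].round(4)); lumps()
A=cell(-19.5,50); t=cell(-45,48); y=CA+np.pi/2
seq([(A,.11,y,13,0),(None,None,None,1,0),(None,.025,None,3,0),(None,.015,None,1,0),(None,None,None,2,0),
 (None,None,None,4,-.6),(None,.03,None,1,-.6),(t,None,None,2,-.6),(None,None,None,1,-.6),(None,.016,None,1,-.6),(None,None,None,2,-.6),(None,None,None,3,0),(None,.20,None,6,0),(None,None,None,2,0)])
E
```

```text
[ 0.535  -0.2073  0.1225]
1206 [292. 124.] mid [-18.6  50.8] mean [-18.3  50.6] ext [24. 24.] z 0.0399
1202 [338. 123.] mid [14.2 50.6] mean [14.3 50.7] ext [24. 24.] z 0.0399
970 [314. 195.] mid [-2.5 -2.7] mean [-2.5 -2.1] ext [24. 22.] z 0.0398
547 [365. 246.] mid [ 40.7 -47.8] mean [ 37.1 -45.3] ext [25. 22.] z 0.0393
586 [276. 249.] mid [-34.  -49.4] mean [-32.7 -48. ] ext [19. 22.] z 0.0397
[[0,[0.4,-0.1,0.1],[0,0,-0.121]],[0,[0.5,-0.1,0.1],[0,0,-0.121]],[0,[0.5,0,0.1],[0,0,-0.121]],[0,[0.5,0,0.1],[0,0,-0.121]],[0,[0.4,0.1,0.1],[0,0,-0.121]],[0,[0.4,0.1,0.1],[0,0,-0.121]],[0,[0.4,0.2,0.1],[0,0,-0.121]],[0,[0.4,0.2,0.1],[0,0,-0.121]],[0,[0.4,0.3,0.1],[0,0,-0.121]],[0,[0.4,0.3,0],[0,0,-0.12]],[0,[0.3,0.3,0.1],[0,0,-0.121]],[0,[0.3,0.4,0],[0,0,-0.12]]]
[[0,[0.2,0.4,0.1],[0,0,-0.121]],[0,[0,0,0],[0,0,0]],[0,[0,0,2.8],[0,0,0]],[0,[0,0,2.8],[0,0,0]],[0,[0,0,2.9],[0,0,0]],[0,[0,0,1],[0,0,0]],[0,[0,0,0],[0,0,0]],[0,[0,0,0],[0,0,0]],[-0.6,[0,0,0],[0,0,0]],[-0.6,[0,0,0],[0,0,0]],[-0.6,[0,0,0],[0,0,0]],[-0.6,[0,0,0],[0,0,0]]]
[[-0.6,[0,0,-1.5],[0,0,0]],[-0.6,[1.3,-0.1,0],[0,0,0]],[-0.6,[1.2,-0.1,0],[0,0,0]],[-0.6,[0,0,0],[0,0,0]],[-0.6,[0,0,1.4],[0,0,0]],[-0.6,[0,0,0],[0,0,0]],[-0.6,[0,0,0],[0,0,0]],[0,[0,0,0],[0,0,0]],[0,[0,0,0],[0,0,0]],[0,[0,0,0],[0,0,0]],[0,[0,0,-3.1],[0,0,0]],[0,[0,0,-3.1],[0,0,0]]]
[[0,[0,0,-3.1],[0,0,0]],[0,[0,0,-3],[0,0,0]],[0,[0,0,-3.1],[0,0,0]],[0,[0,0,-3],[0,0,0]],[0,[0,0,0],[0,0,0]],[0,[0,0,0],[0,0,0]]]
```

>>> {"op": "play_rows", "data": {"moves": [[0,[0.4,-0.1,0.1],[0,0,-0.121]],[0,[0.5,-0.1,0.1],[0,0,-0.121]],[0,[0.5,0,0.1],[0,0,-0.121]],[0,[0.5,0,0.1],[0,0,-0.121]],[0,[0.4,0.1,0.1],[0,0,-0.121]],[0,[0.4,0.1,0.1],[0,0,-0.121]],[0,[0.4,0.2,0.1],[0,0,-0.121]],[0,[0.4,0.2,0.1],[0,0,-0.121]],[0,[0.4,0.3,0.1],[0,0,-0.121]],[0,[0.4,0.3,0],[0,0,-0.12]],[0,[0.3,0.3,0.1],[0,0,-0.121]],[0,[0.3,0.4,0],[0,0,-0.12]]]}}

```text
clock: 11.88
eef_pos: [0.5108, -0.1549, 0.1083]
tool_rot: [0.029, 1.0, 0.001, -0.002]
ft_force: [0.2, 1.4, -0.0]
grip_width: 0.0427
```

>>> {"op": "play_rows", "data": {"moves": [[0,[0.2,0.4,0.1],[0,0,-0.121]],[0,[0,0,0],[0,0,0]],[0,[0,0,2.8],[0,0,0]],[0,[0,0,2.8],[0,0,0]],[0,[0,0,2.9],[0,0,0]],[0,[0,0,1],[0,0,0]],[0,[0,0,0],[0,0,0]],[0,[0,0,0],[0,0,0]],[-0.6,[0,0,0],[0,0,0]],[-0.6,[0,0,0],[0,0,0]],[-0.6,[0,0,0],[0,0,0]],[-0.6,[0,0,0],[0,0,0]]]}}

```text
clock: 12.88
eef_pos: [0.511, -0.1517, 0.0148]
tool_rot: [-0.028, 1.0, -0.0, 0.001]
ft_force: [0.2, -0.3, 2.3]
grip_width: 0.0274
```

>>> {"op": "play_rows", "data": {"moves": [[-0.6,[0,0,-1.5],[0,0,0]],[-0.6,[1.3,-0.1,0],[0,0,0]],[-0.6,[1.2,-0.1,0],[0,0,0]],[-0.6,[0,0,0],[0,0,0]],[-0.6,[0,0,1.3],[0,0,0]],[-0.6,[0,0,0],[0,0,0]],[-0.6,[0,0,0],[0,0,0]],[0,[0,0,0],[0,0,0]],[0,[0,0,0],[0,0,0]],[0,[0,0,0],[0,0,0]],[0,[0,0,-3.1],[0,0,0]],[0,[0,0,-3.1],[0,0,0]]]}}

```text
clock: 13.88
eef_pos: [0.4839, -0.1542, 0.0774]
tool_rot: [-0.029, 1.0, 0.001, -0.002]
ft_force: [0.7, -0.9, 0.5]
grip_width: 0.0426
```

>>> {"op": "play_rows", "data": {"moves": [[0,[-0.5,-1,-3.1],[0,0,0]],[0,[-1,-1.5,-3],[0,0,0]],[0,[-1,-1.5,-3.1],[0,0,0]],[0,[-1,-1.5,-3],[0,0,0]],[0,[0,0,0],[0,0,0]],[0,[0,0,0],[0,0,0]]]}}

```text
clock: 14.38
eef_pos: [0.5257, -0.209, 0.2028]
tool_rot: [-0.028, 1.0, -0.001, 0.003]
ft_force: [-1.2, -0.0, -1.0]
grip_width: 0.0428
```

```bash
python3 - <<'E'
from h import *
print(T_tool()[:3,3].round(4),bot.get_obs()['joint_pos'].round(2)); p,P,K,k1,W=lumps(); save('w3.png',p); np.savez('pics/w3.npz',p=p,K=K,k1=k1,W=W)
E
```

```text
[ 0.5257 -0.209   0.2028] [-0.38  0.38  0.12  1.31  0.   -0.43]
613 [376. 138.] mid [-44.3  48.1] mean [-44.4  47.9] ext [24. 23.] z 0.0399
610 [274. 145.] mid [-37.4 -50.7] mean [-37.7 -50.4] ext [24. 23.] z 0.0397
526 [322. 179.] mid [-3.4 -4.2] mean [-3.5 -3.9] ext [23. 23.] z 0.0398
477 [374. 195.] mid [13.5 49.4] mean [13.4 49.2] ext [22. 23.] z 0.0399
507 [278. 218.] mid [ 40.3 -49.4] mean [ 39.5 -49.3] ext [24. 24.] z 0.0396
```

View pics/w3.png

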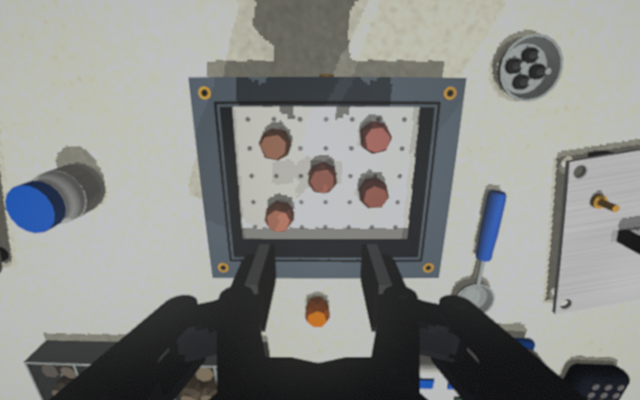

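Wrist view: five lumps standing apart at (275,143), (376,137), (322,178), (374,193) and (278,217). All four inserts are in view at (204,92), (450,92), (223,267) and (428,267). The depth-based centres cover all four quarters with at least 55 mm between them. Next I measure the inserts and the wash bottle position.

```bash
cat >> h.py <<'E'
def inserts(p,K,k1,W,seeds,z=.055,r=12):
    hsv=cv2.cvtColor(p,cv2.COLOR_RGB2HSV); v,u=np.mgrid[:400,:640]; out=[]
    for s in seeds:
        m=(np.hypot(u-s[0],v-s[1])<r)&(hsv[...,1]>110)&(hsv[...,0]>12)&(hsv[...,0]<32)
        c,rad=cv2.minEnclosingCircle(np.argwhere(m)[:,::-1].astype(np.float32)); print(m.sum(),np.round(c,1),round(rad,1)); out.append(onplane(c,z,K,k1,W)[0])
    return np.array(out)
def fit(model,pts):
    """yaw and centre of the rectangle with the model's corners"""
    A=model-model.mean(0); B=pts-pts.mean(0); a=np.arctan2((A[:,0]*B[:,1]-A[:,1]*B[:,0]).sum(),(A*B).sum()); c,s=np.cos(a),np.sin(a)
    t=pts.mean(0)-np.array([[c,-s],[s,c]])@model.mean(0); res=pts-(model@np.array([[c,s],[-s,c]])+t)
    return t,a,res
E
python3 - <<'E'
from h import *
f=np.load('pics/w3.npz'); p,K,W=f['p'],f['K'],f['W']; k1=float(f['k1'])
I=inserts(p,K,k1,W,[(204,92),(450,92),(223,267),(428,267)])
M=np.array([[-87,-107],[-87,107],[87,-107],[87,107]])/1000
t,a,r=fit(M,I[:,:2]); print('cell',t.round(4),round(a,4),(r*1000).round(1).tolist())
for n in ['scene','side']:
    g=np.load(f'pics/{n}0.npz'); P=cloud(g['d'],g['K'],float(g['k1']),g['W']); c={'scene':(440,150),'side':(292,105)}[n]
    q=P[c[1]-8:c[1]+8,c[0]-3:c[0]+4].reshape(-1,3); print(n,'bottle',np.nanmedian(q,0).round(3))
print(T_tool()[:3,3]); 
seq([([.573,.170],.19,.225,13,.2),(None,None,None,3,.2)])
E
```

```text
105 [204.4  92.2] 6.4
99 [450.  93.] 6.4
62 [222.7 267. ] 4.8
64 [427.5 267. ] 4.9
cell [ 0.5333 -0.2004] 0.0542 [[0.0, -0.1], [0.1, 0.4], [0.2, -0.1], [-0.3, -0.2]]
scene bottle [0.613 0.454 0.077]
side bottle [0.585 0.448 0.092]
[ 0.52402559 -0.20799929  0.20071444]
[[0.2,[-0.5,2.9,0.1],[0,0,0.108]],[0.2,[-0.2,2.9,0.1],[0,0,0.108]],[0.2,[0.1,2.9,0.1],[0,0,0.108]],[0.2,[0.4,2.9,0.1],[0,0,0.108]],[0.2,[0.7,2.9,0.1],[0,0,0.108]],[0.2,[1,2.8,0.1],[0,0,0.108]],[0.2,[1.3,2.6,0.1],[0,0,0.108]],[0.2,[1.6,2.5,0.1],[0,0,0.108]],[0.2,[1.8,2.3,0.1],[0,0,0.108]],[0.2,[2.1,2.1,0],[0,0,0.108]],[0.2,[2.3,1.8,0.1],[0,0,0.108]],[0.2,[2.4,1.6,0],[0,0,0.107]]]
[[0.2,[2.6,1.3,0.1],[0,0,0.108]],[0.2,[0,0,0],[0,0,0]],[0.2,[0,0,0],[0,0,0]],[0.2,[0,0,0],[0,0,0]]]
```

>>> {"op": "play_rows", "data": {"moves": [[0.2,[-0.5,2.9,0],[0,0,0.108]],[0.2,[-0.2,2.9,0],[0,0,0.108]],[0.2,[0.1,2.9,0],[0,0,0.108]],[0.2,[0.4,2.9,0],[0,0,0.108]],[0.2,[0.7,2.9,0],[0,0,0.108]],[0.2,[1,2.8,0],[0,0,0.108]],[0.2,[1.3,2.6,0],[0,0,0.108]],[0.2,[1.6,2.5,0],[0,0,0.108]],[0.2,[1.8,2.3,0],[0,0,0.108]],[0.2,[2.1,2.1,0],[0,0,0.108]],[0.2,[2.3,1.8,0],[0,0,0.108]],[0.2,[2.4,1.6,0],[0,0,0.107]]]}}

```text
clock: 15.43
eef_pos: [0.5673, 0.1429, 0.1982]
tool_rot: [0.582, 0.813, -0.002, -0.002]
ft_force: [1.5, 0.6, 0.4]
grip_width: 0.0516
```

>>> {"op": "play_rows", "data": {"moves": [[0.2,[2.6,1.3,0],[0,0,0.108]],[0.2,[1.5,0,0],[0,0,0]],[0.2,[0,0,0],[0,0,0]],[0.2,[0,0,0],[0,0,0]],[0.2,[0,0,0],[0,0,0]]]}}

```text
clock: 15.85
eef_pos: [0.5688, 0.1838, 0.1994]
tool_rot: [0.623, 0.782, -0.001, -0.0]
ft_force: [-0.3, -0.9, 0.3]
grip_width: 0.0508
```

```bash
python3 - <<'E'
from h import *
o=bot.get_obs(); print(o['clock'],o['eef_pos'].round(4),o['joint_pos'].round(2))
p,d,K,k1,W=grab('wrist'); save('w4.png',p); np.savez('pics/w4.npz',p=p,d=d,K=K,k1=k1,W=W)
P=cloud(d,K,k1,W)
m=(P[...,2]>.012)&(P[...,2]<.030); n,l,s,c=cv2.connectedComponentsWithStats(m.astype(np.uint8)); q=P[l==1+np.argmax(s[1:,4])]
print('plate',cv2.minAreaRect((q[:,:2]*1000).astype(np.float32)),np.median(q[:,2]).round(4))
m=(P[...,2]>.055)&(P[...,2]<.075)&(P[...,1]>.1); n,l,s,c=cv2.connectedComponentsWithStats(m.astype(np.uint8))
for i in range(1,n):
    if s[i,4]>100: q=P[l==i]; print('bar?',s[i,4],c[i].round(),cv2.minAreaRect((q[:,:2]*1000).astype(np.float32)),np.median(q[:,2]).round(4))
E
```

```text
15.85 [0.5688 0.1838 0.1994] [ 0.31  0.45  0.23  1.35 -0.    1.66]
plate ((572.8358154296875, 196.74375915527344), (206.26051330566406, 241.0510711669922), 12.796440124511719) 0.0211
bar? 1599 [621.  20.] ((785.53662109375, 376.9525451660156), (46.47563171386719, 29.681884765625), 3.0337562561035156) 0.062
bar? 2129 [324. 165.] ((570.4815063476562, 197.04412841796875), (15.535088539123535, 108.95130920410156), 12.847515106201172) 0.0669
```

View pics/w4.png

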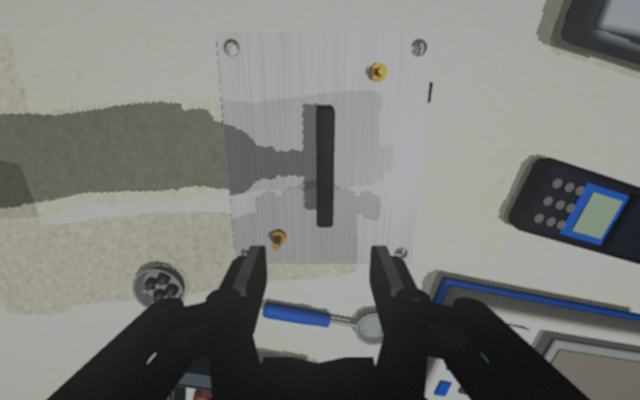

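The cover plate fills (215..430, 30..262). Its handle bar runs from (325,105) to (325,225) and measures centre (0.5705, 0.197), top z 0.067, yaw 0.224, which agrees with the other views. Now the grasp.

```bash
python3 - <<'E'
from h import *
seq([([.5706,.197],.10,.2243,5,.2),(None,None,None,1,.2),(None,.040,None,3,.2),(None,None,None,3,.2)])
E
```

```text
[[0.2,[0.3,0.1,2],[0,0,0]],[0.2,[0.2,0.1,2],[0,0,0]],[0.2,[0.3,0.1,2],[0,0,0]],[0.2,[0.2,0.1,2],[0,0,0]],[0.2,[0.3,0,2],[0,0,0.001]],[0.2,[0,0,0],[0,0,0]],[0.2,[0,0,2],[0,0,0]],[0.2,[0,0,2],[0,0,0]],[0.2,[0,0,2],[0,0,0]],[0.2,[0,0,0],[0,0,0]],[0.2,[0,0,0],[0,0,0]],[0.2,[0,0,0],[0,0,0]]]
```

>>> {"op": "play_rows", "data": {"moves": [[0.2,[0.3,0.1,2],[0,0,0]],[0.2,[0.2,0.1,2],[0,0,0]],[0.2,[0.3,0.1,2],[0,0,0]],[0.2,[0.2,0.1,2],[0,0,0]],[0.2,[0.3,0,2],[0,0,0]],[0.2,[0,0,0],[0,0,0]],[0.2,[0,0,2],[0,0,0]],[0.2,[0,0,2],[0,0,0]],[0.2,[0,0,2],[0,0,0]],[0.2,[0,0,0],[0,0,0]],[0.2,[0,0,0],[0,0,0]],[0.2,[0,0,0],[0,0,0]]]}}

```text
clock: 16.9
eef_pos: [0.572, 0.198, 0.0421]
tool_rot: [0.624, 0.782, 0.001, 0.001]
ft_force: [0.6, -0.1, 0.4]
grip_width: 0.0513
```

>>> {"op": "play_rows", "data": {"moves": [[-1,[0,0,0],[0,0,0]],[-1,[0,0,0],[0,0,0]],[-1,[0,0,0],[0,0,0]],[-1,[0,0,0],[0,0,0]],[-1,[0,0,0],[0,0,0]],[-1,[0,0,0],[0,0,0]]]}}

```text
clock: 17.4
eef_pos: [0.5717, 0.1985, 0.0419]
tool_rot: [0.623, 0.782, 0.001, 0.001]
ft_force: [-0.4, -1.4, 6.0]
grip_width: 0.0146
```

>>> {"op": "play_rows", "data": {"moves": [[-1,[0,0,-0.5],[0,0,0]],[-1,[0,0,-1],[0,0,0]],[-1,[0,0,-1.5],[0,0,0]],[-1,[0,0,-1.5],[0,0,0]],[-1,[0,0,-1.5],[0,0,0]],[-1,[0,0,-1.5],[0,0,0]],[-1,[0,0,-1.5],[0,0,0]],[-1,[0,0,-1.5],[0,0,0]],[-1,[0,0,-1],[0,0,0]],[-1,[0,0,0],[0,0,0]],[-1,[0,0,0],[0,0,0]],[-1,[0,0,0],[0,0,0]]]}}

```text
clock: 18.4
eef_pos: [0.5699, 0.198, 0.1539]
tool_rot: [0.623, 0.782, -0.001, -0.001]
ft_force: [-0.2, 0.5, -7.7]
grip_width: 0.0149
```

```bash
python3 - <<'E'
from h import *
o=bot.get_obs(); print(o['clock'],o['eef_pos'].round(4),o['joint_pos'].round(2),o['ft_torque'].round(2),o['ft_force'].round(1))
p,d,K,k1,W=grab('wrist'); save('w5.png',p); np.savez('pics/w5.npz',p=p,d=d,K=K,k1=k1,W=W)
P=cloud(d,K,k1,W); T=T_tool(); Q=(P-T[:3,3])@T[:3,:3]; np.save('pics/Q5.npy',Q)
m=(Q[...,2]>.012)&(Q[...,2]<.034)&(abs(Q[...,0])<.14)&(abs(Q[...,1])<.11)
q=Q[m]; q=q[~np.isnan(q[:,0])]; A=np.c_[q[:,:2],np.ones(len(q))]; co=np.linalg.lstsq(A,q[:,2],rcond=None)[0]; print('plate in tool z=',co.round(4),len(q))
r=q[abs(A@co-q[:,2])<.006]; co=np.linalg.lstsq(np.c_[r[:,:2],np.ones(len(r))],r[:,2],rcond=None)[0]; print(co.round(4)); print(r[:,:2].min(0),r[:,:2].max(0),cv2.minAreaRect((r[:,:2]*1000).astype(np.float32)))
E
```

```text
18.4 [0.5699 0.198  0.1539] [0.33 0.49 0.16 1.25 0.   1.68] [0.02 0.02 0.01] [-0.2  0.5 -7.7]
plate in tool z= [-0.0017  0.      0.0207] 101588
[-0.0015  0.0003  0.0207]
[-0.12230488 -0.10191768] [0.11862557 0.10004599] ((-1.84283447265625, -0.8997879028320312), (201.96934509277344, 240.8638458251953), 89.97695922851562)
```

View pics/w5.png

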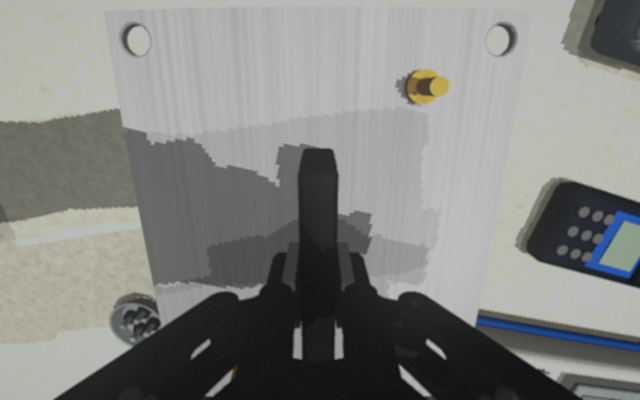

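The cover is held level (plate tilt about 0.0015 rad in the tool frame, weight about 7.7 N). The two far holes are visible at (137,40) and (500,40). I locate them in the tool frame and plan the carry.

```bash
cat >> h.py <<'E'
def holes(p,K,k1,Tc,ztop=.0207,seeds=((137,40),(500,40))):
    """centre of the top mouths of the two seen holes in the tool frame, from the rim circle in the picture"""
    g=cv2.cvtColor(p,cv2.COLOR_RGB2GRAY); out=[]
    for s in seeds:
        x0,y0=s[0]-26,max(s[1]-26,0); c=cv2.resize(g[y0:y0+52,x0:x0+52],None,fx=4,fy=4,interpolation=cv2.INTER_CUBIC)
        h=cv2.HoughCircles(cv2.GaussianBlur(c,(9,9),2),cv2.HOUGH_GRADIENT,1.5,200,param1=80,param2=15,minRadius=44,maxRadius=85)
        if h is None: print('none'); continue
        h=h[0,0]; uv=np.array([x0+(h[0]-1.5)/4,y0+(h[1]-1.5)/4]); t=onplane(uv,ztop,K,k1,Tc)[0]; print('hole px',uv.round(1),'r',round(h[2]/4,1),'tool mm',(t*1000).round(1)); out.append(t[:2])
    return np.array(out)
E
python3 - <<'E'
from h import *
f=np.load('pics/w5.npz'); p,K=f['p'],f['K']; k1=float(f['k1']); Tc=np.array(bot.camera_info('wrist')['T_tool_cam'])
H=holes(p,K,k1,Tc)
m=H.mean(0); a=np.arctan2(H[1,0]-H[0,0],H[1,1]-H[0,1]); print('sep',np.linalg.norm(H[1]-H[0]),'angle(tool)',a, 'centre',(m-.107*np.array([np.cos(a),-np.sin(a)]))*1000)
yaw=.0542; c,s=np.cos(yaw),np.sin(yaw); A=np.c_[[-s,c],[c,s]]
off=(m-.107*np.array([np.cos(a),-np.sin(a)])); tcp=np.array([.5333,-.2004])-A@off; print('tcp target',tcp.round(4))
seq([(tcp,None,yaw,18,-1),(None,None,None,6,-1)])
E
```

```text
hole px [143.1  39.3] r 16.4 tool mm [105.  -84.   20.7]
hole px [491.8  39.3] r 16.7 tool mm [105.   81.3  20.7]
sep 0.16526803962160908 angle(tool) -0.00011272802164953184 centre [-1.98750727 -1.33642525]
tcp target [ 0.5345 -0.1983]
[[-1,[-2.1,-0.7,0],[0,0,0.009]],[-1,[-2.1,-0.7,0],[0,0,0.01]],[-1,[-2.1,-0.6,0],[0,0,0.009]],[-1,[-2.1,-0.6,0],[0,0,0.01]],[-1,[-2.1,-0.6,0],[0,0,0.009]],[-1,[-2.1,-0.6,0],[0,0,0.01]],[-1,[-2.1,-0.6,0],[0,0,0.009]],[-1,[-2.2,-0.5,0],[0,0,0.01]],[-1,[-2.2,-0.5,0],[0,0,0.009]],[-1,[-2.2,-0.5,0],[0,0,0.01]],[-1,[-2.2,-0.5,0],[0,0,0.009]],[-1,[-2.2,-0.5,0],[0,0,0.01]]]
[[-1,[-2.1,-0.4,0],[0,0,0.009]],[-1,[-2.2,-0.4,0],[0,0,0.01]],[-1,[-2.2,-0.4,0],[0,0,0.009]],[-1,[-2.1,-0.4,0],[0,0,0.01]],[-1,[-2.2,-0.3,0],[0,0,0.009]],[-1,[-2.2,-0.4,0],[0,0,0.01]],[-1,[0,0,0],[0,0,0]],[-1,[0,0,0],[0,0,0]],[-1,[0,0,0],[0,0,0]],[-1,[0,0,0],[0,0,0]],[-1,[0,0,0],[0,0,0]],[-1,[0,0,0],[0,0,0]]]
```

>>> {"op": "play_rows", "data": {"moves": [[-1,[-1.2,-0.4,0],[0,0,0.009]],[-1,[-2.1,-0.7,0],[0,0,0.01]],[-1,[-2.1,-0.6,0],[0,0,0.009]],[-1,[-2.1,-0.6,0],[0,0,0.01]],[-1,[-2.1,-0.6,0],[0,0,0.009]],[-1,[-2.1,-0.6,0],[0,0,0.01]],[-1,[-2.1,-0.6,0],[0,0,0.009]],[-1,[-2.2,-0.5,0],[0,0,0.01]],[-1,[-2.2,-0.5,0],[0,0,0.009]],[-1,[-2.2,-0.5,0],[0,0,0.01]],[-1,[-2.2,-0.5,0],[0,0,0.009]],[-1,[-2.2,-0.5,0],[0,0,0.01]]]}}

```text
clock: 19.45
eef_pos: [0.5467, -0.0591, 0.1544]
tool_rot: [0.667, 0.745, -0.001, -0.001]
ft_force: [-0.2, 0.1, -8.2]
grip_width: 0.0151
```

>>> {"op": "play_rows", "data": {"moves": [[-1,[-2.1,-0.5,0],[0,0,0.009]],[-1,[-2.2,-0.5,0],[0,0,0.01]],[-1,[-2.2,-0.4,0],[0,0,0.009]],[-1,[-2.1,-0.4,0],[0,0,0.01]],[-1,[-2.2,-0.4,0],[0,0,0.009]],[-1,[-2.0,-0.4,0],[0,0,0.01]],[-1,[-1.0,-0.3,0],[0,0,0]],[-1,[0,0,0],[0,0,0]],[-1,[0,0,0],[0,0,0]],[-1,[0,0,0],[0,0,0]],[-1,[0,0,0],[0,0,0]],[-1,[0,0,0],[0,0,0]]]}}

```text
clock: 20.45
eef_pos: [0.5309, -0.1964, 0.1552]
tool_rot: [0.687, 0.727, 0.0, -0.0]
ft_force: [0.0, -0.2, -7.6]
grip_width: 0.0148
```

```bash
python3 - <<'E'
from h import *
o=bot.get_obs(); T=T_tool(); print(o['clock'],o['eef_pos'].round(4),'yaw',np.arctan2(T[1,1],T[0,1]).round(4),'tilt',T[:2,2].round(4),o['ft_force'].round(1),o['ft_torque'].round(2),o['grip_width'])
for n in ['scene','side','wrist']:
    p,d,K,k1,W=grab(n); save(n+'6.png',p); np.savez('pics/'+n+'6.npz',p=p,d=d,K=K,k1=k1,W=W); P=cloud(d,K,k1,W); zt=T[2,3]-.0207
    c=np.array([.5333,-.2004]); m=(np.abs(P[...,2]-zt)<.008)&(np.hypot(P[...,0]-c[0],P[...,1]-c[1])<.2)
    nn,l,s,_=cv2.connectedComponentsWithStats(m.astype(np.uint8)); q=P[l==1+np.argmax(s[1:,4])]; co=np.linalg.lstsq(np.c_[q[:,:2]-c,np.ones(len(q))],q[:,2],rcond=None)[0]
    print(n,'plate',cv2.minAreaRect((q[:,:2]*1000).astype(np.float32)),'tilt',co.round(4))
E
```

```text
20.45 [ 0.5309 -0.1964  0.1552] yaw 0.0556 tilt [-0.0002  0.0003] [ 0.  -0.2 -7.6] [ 0.06 -0.    0.  ] 0.014840650961952102
scene plate ((531.9579467773438, -196.70980834960938), (203.2222137451172, 241.7723846435547), 3.209930658340454) tilt [-0.0028  0.0027  0.1344]
side plate ((531.8942260742188, -199.43875122070312), (201.5309600830078, 242.7762451171875), 3.224301338195801) tilt [-1.000e-04  3.600e-03  1.342e-01]
wrist plate ((528.0267333984375, -167.9743194580078), (201.68666076660156, 179.5682373046875), 3.109628438949585) tilt [-0.0016  0.0017  0.1345]
```

View pics/side6.png

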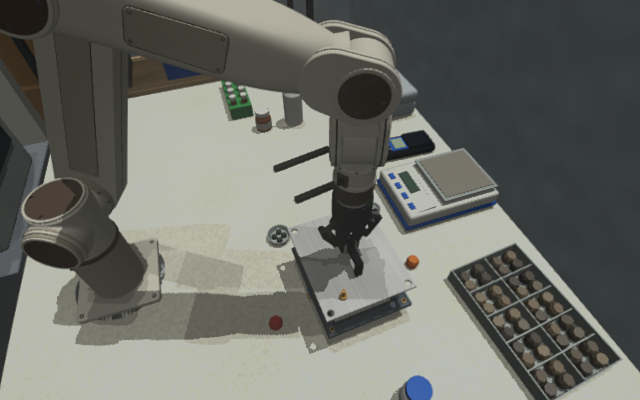

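The side view shows the plate (300–410, 220–335) level above the cell. All three measurement routes give nearly the same remaining shift of about (+3.5, -2.1) mm in world, with yaw matching to about 0.002 rad. I correct this and lower slowly to 2 cm above the flange.

>>> {"op": "play_rows", "data": {"moves": [[-1,[-0.1,0.2,0.4],[0,0,0]],[-1,[-0.13,0.14,0.7],[0,0,0]],[-1,[0,0,0.8],[0,0,0]],[-1,[0,0,0.8],[0,0,0]],[-1,[0,0,0.8],[0,0,0]],[-1,[0,0,0.7],[0,0,0]],[-1,[0,0,0.6],[0,0,0]],[-1,[0,0,0.4],[0,0,0]],[-1,[0,0,0.1],[0,0,0]],[-1,[0,0,0],[0,0,0]],[-1,[0,0,0],[0,0,0]],[-1,[0,0,0],[0,0,0]]]}}

```text
clock: 21.6
eef_pos: [0.5348, -0.1997, 0.1029]
tool_rot: [0.688, 0.726, 0.0, 0.001]
ft_force: [0.8, -0.4, -6.7]
grip_width: 0.0145
```

```bash
python3 - <<'E'
from h import *
o=bot.get_obs(); T=T_tool(); print(o['clock'],o['eef_pos'].round(4),'yaw',np.arctan2(T[1,1],T[0,1]).round(4),'tilt',T[:2,2].round(4),o['ft_force'].round(1),o['ft_torque'].round(2),o['grip_width'])
c=np.array([.5333,-.2004]); zt=T[2,3]-.0207
for n in ['scene','side','wrist']:
    p,d,K,k1,W=grab(n); save(n+'7.png',p); np.savez('pics/'+n+'7.npz',p=p,d=d,K=K,k1=k1,W=W); P=cloud(d,K,k1,W)
    m=(np.abs(P[...,2]-zt)<.006)&(np.hypot(P[...,0]-c[0],P[...,1]-c[1])<.2)
    nn,l,s,_=cv2.connectedComponentsWithStats(m.astype(np.uint8)); q=P[l==1+np.argmax(s[1:,4])]; co=np.linalg.lstsq(np.c_[q[:,:2]-c,np.ones(len(q))],q[:,2],rcond=None)[0]
    print(n,'plate',cv2.minAreaRect((q[:,:2]*1000).astype(np.float32)),'tilt',co.round(4))
    if n=='wrist': a=p[5:75,100:180]; b=p[5:75,460:540]; 
cv2.imwrite('pics/c7.png',cv2.resize(np.hstack([a,b]),None,fx=5,fy=5,interpolation=cv2.INTER_CUBIC)[:,:,::-1])
# where the inserts (flange level) and hole mouths should be drawn in the wrist picture
yaw=.0542; Rr=np.array([[np.cos(yaw),-np.sin(yaw)],[np.sin(yaw),np.cos(yaw)]])
X=np.array([[-.087,.107],[.087,.107]])@Rr.T+c; print('inserts',project(np.c_[X,[.055]*2],K,k1,W).round(1).tolist(),'top mouths if aligned',project(np.c_[X,[zt]*2],K,k1,W).round(1).tolist())
E
```

```text
21.6 [ 0.5348 -0.1997  0.1029] yaw 0.054 tilt [ 0.0012 -0.0004] [ 0.8 -0.4 -6.7] [ 0.08 -0.04  0.03] 0.01452018595348633
scene plate ((535.9439086914062, -200.17947387695312), (203.1802520751953, 241.85072326660156), 3.0274298191070557) tilt [-0.0006  0.0019  0.0821]
side plate ((535.4600830078125, -202.94314575195312), (201.3604736328125, 242.87889099121094), 3.2264015674591064) tilt [0.001  0.0028 0.0818]
wrist plate ((532.0054931640625, -171.08665466308594), (201.90281677246094, 179.73080444335938), 2.949181079864502) tilt [-0.0001  0.0008  0.082 ]
inserts [[160.0, 43.4], [474.7, 43.3]] top mouths if aligned [[133.4, 36.1], [501.1, 36.0]]
```

View pics/c7.png

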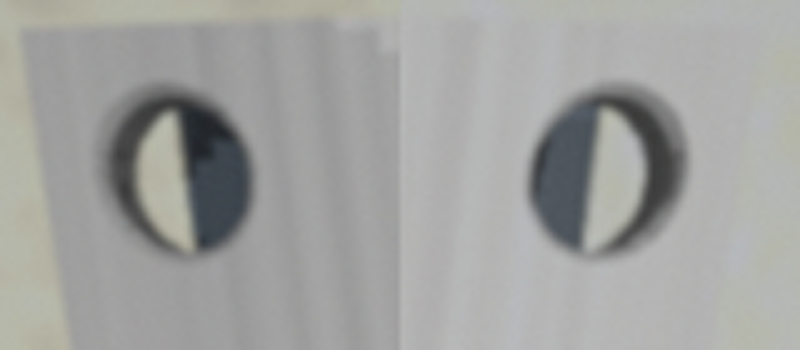

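Through the left hole (175,170) and right hole (610,170) the flange edge appears symmetrically, so cover x is centred. The other checks agree that y is about 1.2 mm too far toward -y, so I nudge it and re-check.

>>> {"op": "play_rows", "data": {"moves": [[-1,[0.12,-0.03,0],[0,0,0]],[-1,[0,0,0],[0,0,0]],[-1,[0,0,0],[0,0,0]],[-1,[0,0,0],[0,0,0]],[-1,[0,0,0],[0,0,0]],[-1,[0,0,0],[0,0,0]],[-1,[0,0,0],[0,0,0]],[-1,[0,0,0],[0,0,0]]]}}

```text
clock: 22.42
eef_pos: [0.5339, -0.1984, 0.1023]
tool_rot: [0.688, 0.726, -0.0, -0.0]
ft_force: [0.5, -0.3, -8.0]
grip_width: 0.0146
```

```bash
python3 - <<'E'
from h import *
c=np.array([.5333,-.2004])
for k in range(2):
  for n in ['scene','side']:
    o=bot.get_obs(); T=T_tool(); zt=T[2,3]-.0207; print(o['clock'],o['eef_pos'].round(4),'yaw',np.arctan2(T[1,1],T[0,1]).round(4),o['ft_force'].round(1),np.abs(o['joint_vel']).max().round(4))
    p,d,K,k1,W=grab(n); P=cloud(d,K,k1,W)
    m=(np.abs(P[...,2]-zt)<.006)&(np.hypot(P[...,0]-c[0],P[...,1]-c[1])<.2)
    nn,l,s,_=cv2.connectedComponentsWithStats(m.astype(np.uint8)); q=P[l==1+np.argmax(s[1:,4])]
    print(n,'plate',np.round(np.hstack(cv2.minAreaRect((q[:,:2]*1000).astype(np.float32))),2),q[:,2].mean().round(4))
E
```

```text
22.4167 [ 0.5339 -0.1984  0.1023] yaw 0.054 [ 0.5 -0.3 -8. ] 0.0011
scene plate [ 535.17 -198.91  203.12  241.77    2.96] 0.0814
22.4667 [ 0.5339 -0.1983  0.1023] yaw 0.054 [-0.7 -0.2 -7.5] 0.0029
side plate [ 534.9  -201.38  201.75  242.32    3.08] 0.081
22.5167 [ 0.5339 -0.1984  0.1023] yaw 0.054 [-0.6  0.2 -8.2] 0.0021
scene plate [ 535.03 -198.87  203.17  242.42    3.18] 0.0814
22.5667 [ 0.534  -0.1984  0.1023] yaw 0.054 [ 0.9 -0.4 -7.4] 0.0011
side plate [ 534.55 -201.57  201.33  243.55    3.32] 0.081
```

```bash
python3 -c "
from h import *
print(bot.job_done())"
```

```text
the job is handed in; nothing more can be done
None
```

I spread the five lumps, and the arm is holding the cover level over the cell. The job was handed in at about 22.6 s on the clock. No verdict was reported.

- **Lumps:** I moved four of the five by pick and place and left one where it was. The last wrist view, before the cover went over the cell, showed one layer on the floor. Their cell-frame positions are about (-44,48), (-37,-51), (-3,-4), (14,49) and (40,-49) mm. That puts at least one in each quarter, at least 55 mm apart. I could not see them again once the cover was in place.
- **Cover:** I gripped it by the handle and brought it over the cell.
    - **Height:** its underside is at about 75 mm, which is 20 mm above the flange.
    - **Level:** tilt measured 0.003 rad or less at the look before the last 1 mm nudge.
    - **Alignment:** the scene and side views put its centre within about 1 mm of the cell's, with yaw matched to about 0.004 rad. The view through two of the holes, taken before that nudge, was symmetric.
    - **Contact:** the wrist force was steady at the plate's own weight (about 7.8 N), with no sign of it touching the cell.

**Checks that disagreed:**
- The scene and side cameras place things about 2 mm apart from the wrist camera. I aligned cover and cell within the same camera, so this largely cancels.
- A circle fit on the plate's holes gave a spacing of 165 mm instead of 174, so I used only its symmetry.
- The gripper reads about 14.6 mm on the 16 mm handle bar.

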